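# Ready the globe stand: pole pin up, well cover hooked in and closed

### The arm

A 7-joint arm with a two-finger parallel gripper is mounted at the origin on the work surface. World frame = base frame: x ahead of the robot, y to its left, z up, the work surface at z = 0. Lengths are in m, angles in rad, forces in N, time in s.
With the tool pointing down it reaches from about 0.4 to 0.85 m from the base axis. Payload 10.4 kg.
Tool frame: the origin (TCP) lies at the very end of the fingers, on their centre line; the grasp point (between the pads) lies 19 mm behind it (manip.tcp_to_grasp is the distance from the TCP to the grasp point, in m); x points along the fingers, y is the direction in which the jaws open and shut, and the axes are right-handed (so a half turn about x gives the same grasp; the last joint's range is limited). The gripper opens to 85 mm and grips with 20 to 120 N. Pads are 22 mm wide; open, the fingers measure 114 mm over their backs; the gripper's body (76 mm by 85 mm) begins 54 mm behind the grasp point. The pads swing forward as they close: fully open they stand 13 mm farther back than shut.
Start: joints at [-1.199, 0.332, -0.065, 1.46, 0.022, 1.35, -0.088], TCP at [0.24, 0.577, 0.231] pointing down, gripper open.
Joint ranges: [-2.6, 2.6], [-0.5, 2.12], [-1.47, 1.34], [0.16, 2.42], [-1.27, 4.41], [0.06, 2.06], [-2.6, 2.6]. Speed limits (rad/s): [2.22, 2.22, 2.79, 2.79, 3.14, 3.14, 3.14].

### API

Orientations are given as a unit quaternion [x, y, z, w].
In Python, from workcell import manip, cams, hand_in gives the robot as it stands.
- The arm moves only by the shell command python3 -m handwheel 'ROWS' [FORCE]. ROWS is text: rows parted by semicolons, each of 7 numbers parted by spaces: the shift along the tool's x, y, z in mm, then the turn, a rotation vector about the tool's x, y, z in rad, then the finger opening in mm, from 0 to 85.4. A call has 1 to 8 rows; each row shifts and turns the commanded pose from where the row before left it, along the tool's axes as they then stand; what a row does not reach is not made up. A row lasts 1/10 s, in which the tool goes at most 50 mm and 8.59 degrees, less where a joint would pass 70% of its speed; a pose out of reach is approached as far as the arm can. A call with a gripper value outside its range is refused whole. The fingers move at their own pace and stop on an object; FORCE is the grip in N (left out, the last holds). Time passes only in rows, so rows that do not move let the fingers close. It gives the time, the measured TCP pose, the force and the opening at its end, in the units of the state.
- manip.get_obs(): the state, without advancing time (a new reading comes with each control period).
- cams.camera(name): name is "scene" or "top" or "wrist"; returns a dict with "color" (480x640x3 uint8, blue, green, red), "depth" (480x640 float32, m along the optical axis (not along the pixel's ray), 0 where there is no reading), "camera_matrix" (3x3 intrinsics, pixels), "distortion" ([k1, k2, p1, p2, k3] as OpenCV has them; the pictures are not rectified), "origin" and "attitude" of the camera in the world; the wrist camera has in their place "T_tool_cam" (4x4, takes a point from camera to tool coordinates, whose origin is the TCP and whose axes are the tool frame's). Camera axes: x right, y down, z forward; pixel columns grow to the right and rows downward; lengths in m; the calibration is good to about 2 mm. A picture is of the moment at which its call begins: read the wrist's pose just before it.
- hand_in(): hands the job in, once; it reports no verdict.
Trained networks look in the newest picture that a camera, given by its name, has taken for a name from the list of things; names that differ only in an ending like _2 or _b are one class to them, and where a whole thing is asked for, a point or a joint stands for the part that bears it (a point fixed in the world has none). Each returns a list of dicts, best first, with "conf" (0 to 1); they miss things now and then, are a little off and sometimes report something else, mostly with a low value. They report only what shows in the picture. A call takes as long as a camera call. They do not tell look-alikes from the thing itself.
- cams.recognise(camera, thing): "box" ([left, top, width, height] in pixels, round what is visible of it).
- cams.outline_of(camera, thing): "region" (480x640 bool, what is visible of it) and "box" ([left, top, width, height] in pixels, round what is visible of it).
The state is a dict: "clock": time; "joint_pos": joint angles; "joint_velocities": joint speeds; "tau": joint torques, N m; "position": TCP position; "ee_rot": TCP orientation; "ft_force": force on the tool from outside, world axes, zero at the start; "torque": the same for the moment, N m; "grip_width": opening from 0.0 (shut) to 1.0 (fully open).
Only numpy, scipy, OpenCV 4.12 (cv2) and the standard library are available. Lean on these libraries where they do the work, as an engineer would, in place of code of your own. Each camera call takes 0.05 s, during which the arm holds its last target.

### The job

Get the globe stand ready for varnishing the pole. First turn the globe between its centres until its brass pole pin points straight up. Then take the wooden cover from the sloping rest and close the stand's well with it: hook its narrow tongue under the metal lip, lower the other edge gently until it lies flat and fully home, and let go, without disturbing the jar, bottle, bowl and brush pot nearby.

Things in the scene. Friction and masses are not known exactly. Their poses are not given: they have to be found in the camera images.
- stand: Fixed wooden globe stand, 270 (x) by 210 (y) mm. Origin: centre of its underside, on the table; z up. At its front (-x) is the open well with the lip, at +x the globe, whose axis lies along y at x = 100, 100 mm above the table, between two wooden posts, 40 (x) by 16 (y) mm, at y = +-90, 116 mm high.
- well (a point): Centre of the well's cover pocket, at ledge height: 50 mm above the table, stand x = -62, y = 0; axes as the stand's. The pocket is 116 mm long (x from -58, the wall under the lip, to +58, the end wall) and 136 mm wide, all walls 10 mm thick. The cover rests on ledges along all four walls; end and side walls rise 6 mm above the ledges.
- lip (a point): Middle of the lip's free edge, on its underside: 63 mm above the table, 13 mm above the ledge; stand x = -108, y = 0; axes as the stand's. The lip is an aluminium strip 6 mm thick (top at 69 mm) along the well's whole front (-x) wall; it overhangs the pocket by 12 mm and reaches 22 mm from this edge to its outer edge.
- seat (a point): Point fixed in the stand where the centre of the cover's handle bar lies when the cover is home: stand x = -54, y = 0, 76 mm above the table. Axes as the stand's; the cover's axes are parallel to them when it is home.
- globe (a joint): Angle of the globe (120 mm diameter, pale blue with land patches) about its axis between the centres: 0 when the pole pin points straight up, positive when it leans to the stand's -x (front). Starts leaning to the front by 0.4 to 0.85 rad, turns at least 2.4 rad either way with light friction (0.12 N m, about 1.5 N at the pin) and stays where it is left.
- pin (a point): Middle of the brass pole pin on the globe: a plain round pin, 12 mm diameter, 35 mm out of the globe, on a 28 mm brass disc 1.5 mm high. The point lies 80 mm from the globe's axis, 20 mm outside its surface, 15 mm below the pin's end. z points out along the pin, y along the globe's axis (the stand's y).
- cover: Loose plywood cover, about 110 to 230 g. Plate 110 (x) by 130 (y) by 6 mm; its last 14 mm at -x is the tongue, only 84 mm wide and 5 mm thick. Origin: centre of the plate's underside; z out of the upper face. A dark wood handle bar stands across it. It starts on the rest, sloped 0.5 rad, tongue lowest.
- cover_grip (a point): Centre of the cover's handle bar, 14 (x) by 104 (y) by 40 mm high, upright on the plate; axes as the cover's. From this point: tongue's end at x = -63, opposite edge at x = +47, plate's underside at z = -26, plate's top at z = -20, bar's top at z = +20 mm.
- rest: Fixed sloping wooden rest, 130 by 120 mm. Origin: centre of its underside, on the table. Its board slopes 0.5 rad (29 degrees), low at its -x; the cover lies on it, tongue end against a stop 5 mm high. The middle of the cover's underside is 75 mm above the table, the board's upper end about 100 mm.
- jar: Bystander: closed glass jar, 60 mm diameter, 70 mm high, origin under its centre. Stands beyond the globe end of the stand.
- varnish: Bystander: amber bottle, 52 mm diameter, 120 mm high, origin under its centre. Stands behind the rest.
- bowl: Bystander: green bowl, 90 mm diameter, 45 mm high, origin under its centre, on the robot's left.
- pot: Bystander: white brush pot, 72 mm diameter, 90 mm high, brushes up to 150 mm, origin under its centre, on the robot's right.
Things that resemble listed ones, but are neither listed nor needed, are in the scene too. There is more than one size of the cover; the one meant has the size given above.

How it is judged:
On the way, in this order (a step that is already met when the one before it is completed fails the run):
1. the globe's pole pin points straight up (within 0.12 rad), before the cover is home (value of joint globe between -0.12 and 0.12 rad), for 0.3 s.
2. the cover lies flat and home in the well, its tongue under the lip (horizontal distance between cover_grip and seat below 0.007 m and z of cover_grip in the frame of seat between -0.003 and 0.003 m and angle between cover_grip's own z axis and vertical below 0.04 rad), for 0.2 s.
At the end, for the whole second after the job is handed in: The pole pin still points up within 0.12 rad and the globe is still; the cover lies in the well with its tongue under the lip: handle bar centre within 7 mm (level) and 3 mm (height) of the seat point, tilt under 0.04 rad, released (all of step 1 and all of step 2 and velocity of joint globe between -0.05 and 0.05 rad/s and distance between cover_grip and seat below 0.008 m); the robot touches nothing.
It fails at once if the jar is pushed or tipped (moved over 25 mm) (distance of jar from where it was at the start of the episode above 0.025 m).
It fails at once if the bottle is pushed or tipped (moved over 25 mm) (distance of varnish from where it was at the start of the episode above 0.025 m).
It fails at once if the bowl is pushed or tipped (moved over 25 mm) (distance of bowl from where it was at the start of the episode above 0.025 m).
It fails at once if the brush pot is pushed or tipped (moved over 25 mm) (distance of pot from where it was at the start of the episode above 0.025 m).
It fails at once if the cover is slammed or dropped shut instead of lowered (it turns faster than 3.5 rad/s within 40 mm of its seat) (distance between cover_grip and seat below 0.04 m and angular speed of cover above 3.5 rad/s).
It also fails if it takes over 58 s, if anything falls off the work surface, if the arm or the gripper's body presses on something with over 40 N, if the wrist force passes 120 N, or if a joint passes its speed limit or range.

## Working session

There is one attempt and no reset: what is moved stays moved. The work goes in short steps, Python scripts to look and compute and a shell command to move; the robot and the scene stay as the last step left them, time stands still between calls to the robot, and variables do not carry over. Pictures are saved under pics/ and viewed, and the job is handed in when it is done.

```bash
ls; mkdir -p pics; python3 - <<'E'
from workcell import manip,cams
import cv2
o=manip.get_obs();print(o, manip.tcp_to_grasp)
for n in ("scene","top","wrist"):
    c=cams.camera(n);cv2.imwrite(f"pics/{n}0.png",c["color"])
    print(n,c["camera_matrix"].tolist(),c["distortion"],c.get("origin"),c.get("attitude"),c.get("T_tool_cam"))
E
```

```text
pics
{'clock': 0.0, 'joint_pos': array([-1.19859853,  0.33285121, -0.06472701,  1.46094364,  0.02161945,
        1.34990979, -0.08853162]), 'joint_velocities': array([ 0.00113178, -0.00047286, -0.00059411,  0.00094916,  0.00278583,
        0.00030183,  0.00015334]), 'tau': array([ 6.67428139e-04, -6.25437999e+01,  4.93338949e-02, -3.91608274e+01,
        1.61565235e-02,  9.82838217e-03, -6.04307345e-06]), 'position': array([0.24023884, 0.57657238, 0.23052781]), 'ee_rot': array([ 0.13817531,  0.69344725, -0.13916602,  0.69330463]), 'ft_force': array([0.70204872, 0.45374286, 1.0054313 ]), 'torque': array([ 0.02557278, -0.0164234 ,  0.02038672]), 'grip_width': 0.9991886675620496} 0.0187
scene [[500.073381195818, 0.0, 323.12200066319866], [0.0, 500.073381195818, 240.75989191639297], [0.0, 0.0, 1.0]] [-0.13119717  0.          0.          0.          0.        ] [1.05283116 0.97417421 0.85085409] [ 0.22092401  0.84976477 -0.46344654 -0.11962325] None
top [[602.4182238518408, 0.0, 310.0143777822143], [0.0, 602.4182238518408, 236.88561271003803], [0.0, 0.0, 1.0]] [-0.17853456  0.          0.          0.          0.        ] [ 0.39155112 -0.01252366  1.67815006] [-0.7064876   0.70671887 -0.02500495  0.0282572 ] None
wrist [[388.1117519533926, 0.0, 323.3206896893497], [0.0, 388.1117519533926, 239.59613651835684], [0.0, 0.0, 1.0]] [-0.05832818  0.          0.          0.          0.        ] None None [[-8.95256657e-04 -3.13757210e-01  9.49502823e-01 -1.42209512e-01]
 [ 9.99999599e-01 -3.10399825e-04  8.40298833e-04 -3.34415466e-04]
 [ 3.10756926e-05  9.49503195e-01  3.13757362e-01 -8.10199100e-02]
 [ 0.00000000e+00  0.00000000e+00  0.00000000e+00  1.00000000e+00]]
```

View pics/scene0.png

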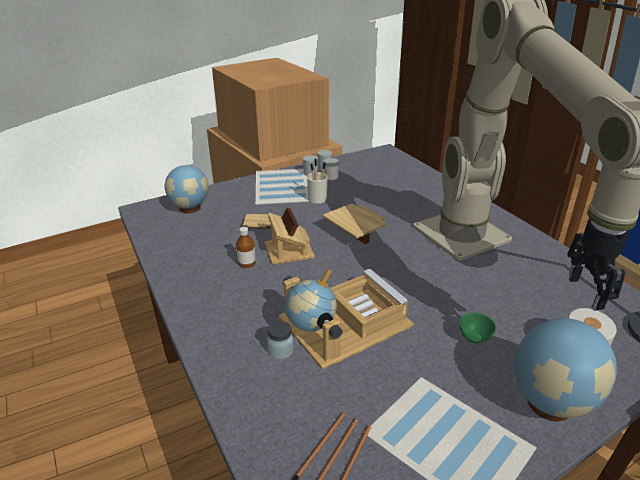

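View pics/top0.png

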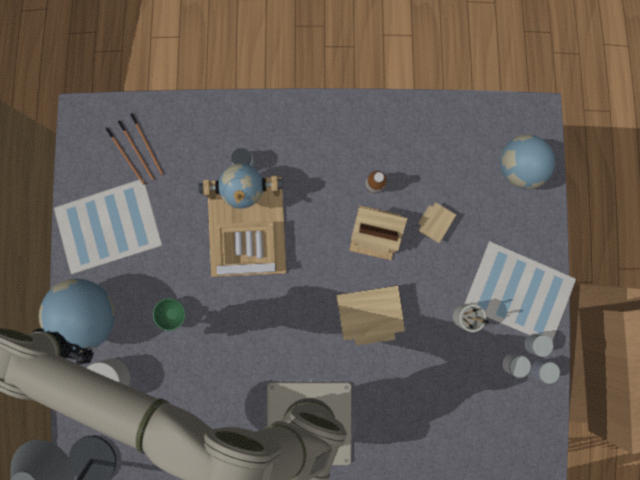

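View pics/wrist0.png

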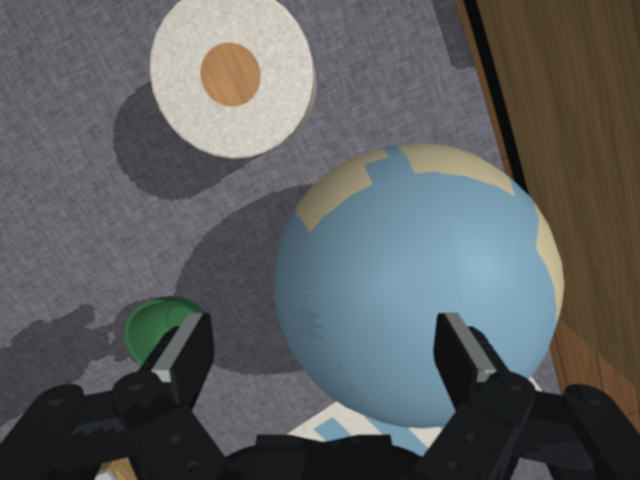

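The scene picture shows the stand with globe at (345,310), the cover with its dark bar on the rest at (290,235), a large plate at (355,218), a small plate at (257,220), the jar (280,340) and the bottle (246,248). Top view: stand (245,225), covered rest (379,232), look-alike plates (370,315) and (437,222), loose globes (528,162) and (77,313). Gripper starts beside the big loose globe.

```bash
cat > h.py <<'E'
import numpy as np,cv2
from scipy.spatial.transform import Rotation as R
from workcell import manip,cams
def toolT():
    o=manip.get_obs();T=np.eye(4);T[:3,:3]=R.from_quat(o["ee_rot"]).as_matrix();T[:3,3]=o["position"];return T,o
def shot(n):
    T,o=toolT();c=cams.camera(n)
    if n=="wrist": M=T@c["T_tool_cam"]
    else:
        M=np.eye(4);M[:3,:3]=R.from_quat(c["attitude"]).as_matrix();M[:3,3]=c["origin"]
    c["M"]=M
    d=c["depth"];h,w=d.shape
    u,v=np.meshgrid(np.arange(w),np.arange(h))
    p=cv2.undistortPoints(np.stack([u,v],-1).reshape(-1,1,2).astype(np.float64),c["camera_matrix"],c["distortion"]).reshape(h,w,2)
    P=np.dstack([p,np.ones((h,w))])*d[...,None]
    W=P@M[:3,:3].T+M[:3,3]; W[d==0]=np.nan
    c["W"]=W;return c
def proj(c,X):
    X=np.atleast_2d(X);Mi=np.linalg.inv(c["M"]);r=cv2.Rodrigues(Mi[:3,:3])[0]
    return cv2.projectPoints(X.astype(float),r,Mi[:3,3],c["camera_matrix"],c["distortion"])[0][:,0]
E
python3 - <<'E'
from h import *
for n in("top","scene"):
    c=shot(n);np.savez(f"{n}0.npz",W=c["W"],color=c["color"],M=c["M"])
    for t in("stand","rest","cover","globe","pin","jar","varnish","bowl","pot"):
        for r in cams.outline_of(n,t)[:3]:
            m=r["region"]&np.isfinite(c["W"][...,0]);P=c["W"][m]
            print(n,t,round(r["conf"],2),np.round(r["box"]),np.round(np.median(P,0),3) if len(P) else None,np.round(P.min(0),3),np.round(P.max(0),3))
    cv2.imwrite(f"pics/{n}_crop.png",cv2.resize(c["color"][120:380,180:480] if n=="top" else c["color"][160:380,200:440],None,fx=2.5,fy=2.5,interpolation=2)[:600,:800])
E
```

```text
top stand 0.66 [196. 168.  93. 108.] [0.555 0.169 0.027] [ 0.411  0.061 -0.005] [0.699 0.302 0.185]
top rest 0.86 [348. 241.  49.  18.] [ 0.478 -0.165  0.011] [ 0.458 -0.233 -0.005] [ 0.506 -0.113  0.065]
top rest 0.48 [200. 163.  86. 116.] [0.555 0.17  0.027] [ 0.409  0.064 -0.009] [0.712 0.298 0.185]
top cover 0.86 [334. 285.  70.  60.] [ 0.304 -0.168  0.058] [ 0.22  -0.259 -0.008] [ 0.381 -0.077  0.072]
top cover 0.83 [348. 206.  61.  48.] [ 0.53  -0.185  0.092] [ 0.473 -0.278 -0.009] [ 0.587 -0.115  0.13 ]
top cover 0.55 [422. 204.  33.  36.] [ 0.56  -0.353  0.032] [ 0.504 -0.406 -0.008] [ 0.614 -0.308  0.044]
top globe 0.89 [211. 166.  56.  42.] [0.64  0.174 0.142] [ 0.59   0.111 -0.005] [0.709 0.256 0.185]
top pin 0.72 [218. 164.  47.  44.] [0.641 0.174 0.141] [ 0.59   0.111 -0.012] [0.728 0.258 0.185]
top jar 0.82 [229. 147.  27.  15.] [0.733 0.18  0.069] [ 0.712  0.154 -0.005] [0.772 0.219 0.079]
top jar 0.73 [366. 172.  20.  23.] [ 0.658 -0.18   0.084] [ 0.64  -0.219 -0.006] [ 0.691 -0.158  0.128]
top varnish 0.65 [363. 172.  21.  24.] [ 0.659 -0.179  0.082] [ 0.64  -0.208 -
[... 1297 characters left out ...]
 26.  38.] [0.737 0.204 0.049] [ 0.695  0.091 -0.003] [0.762 0.218 0.073]
scene jar 0.34 [280. 270. 131.  96.] [0.579 0.216 0.049] [ 0.358 -0.059 -0.003] [0.712 0.296 0.182]
scene varnish 0.74 [236. 224.  17.  44.] [ 0.674 -0.166  0.062] [ 0.645 -0.19  -0.   ] [ 0.695 -0.154  0.123]
scene varnish 0.19 [270. 321.  24.  40.] [0.739 0.204 0.049] [ 0.708  0.162 -0.002] [0.762 0.218 0.073]
scene bowl 0.58 [458. 315.  39.  29.] [0.29  0.375 0.029] [ 0.22   0.315 -0.002] [0.35  0.428 0.048]
scene pot 0.68 [308. 162.  20.  40.] [ 0.303 -0.415  0.065] [ 0.164 -0.641 -0.002] [ 0.333 -0.393  0.144]
scene pot 0.25 [268. 208.  41.  35.] [ 0.533 -0.165  0.096] [ 0.408 -0.435 -0.003] [ 0.589 -0.11   0.124]
```

View pics/top_crop.png

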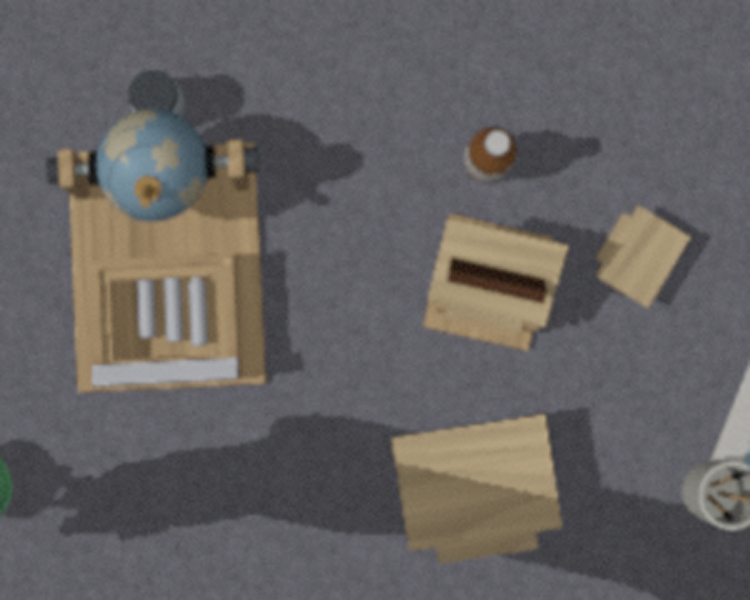

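View pics/scene_crop.png

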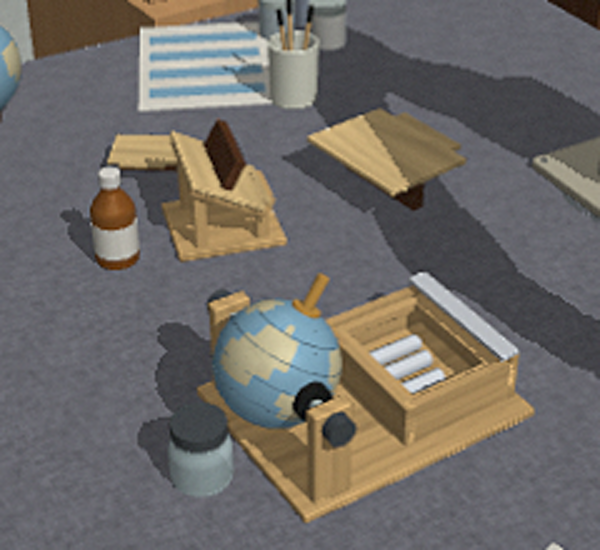

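```bash
cat >> h.py <<'E'
def goal(yaw,tilt,sgn=1):
    """tool x = -(normal) of a frame at yaw, tilted so normal leans to -x by tilt; tool y=sgn*frame x"""
    F=R.from_euler('z',yaw)*R.from_euler('y',-tilt)
    F=F.as_matrix();x=-F[:,2];y=sgn*F[:,0];return np.stack([x,y,np.cross(x,y)],1)
def rows(p,Rg,n=None):
    T,o=toolT();d=T[:3,:3].T@(np.array(p)-T[:3,3])*1000
    rv=R.from_matrix(T[:3,:3].T@Rg).as_rotvec()
    print("t=%.2f"%o["clock"],"pos",np.round(T[:3,3],4),"tool shift mm",np.round(d,1),"rotvec",np.round(rv,3))
    for k in ([n] if n else []):
        Tn=T.copy();Rs=R.from_matrix(T[:3,:3]);out=[]
        # straight world line, slerp
        prev=(T[:3,3],Rs)
        for i in range(1,k+1):
            P=T[:3,3]+(np.array(p)-T[:3,3])*i/k;Q=Rs*R.from_rotvec(rv*i/k)
            dd=prev[1].as_matrix().T@(P-prev[0])*1000;print(" ",np.round(dd,1),np.round((prev[1].inv()*Q).as_rotvec(),3));prev=(P,Q)
E
python3 - <<'E'
from h import *
T,o=toolT();print(T.round(3))
for s in(1,-1): rows([0.45,0.17,0.38],goal(0,0,s))
E
```

```text
[[ 0.     0.385  0.923  0.24 ]
 [ 0.     0.923 -0.385  0.577]
 [-1.     0.    -0.     0.231]
 [ 0.     0.     0.     1.   ]]
t=1.15 pos [0.2404 0.5769 0.2313] tool shift mm [-148.7 -295.   350. ] rotvec [ 1.176 -0.    -0.   ]
t=1.15 pos [0.2404 0.5769 0.2313] tool shift mm [-148.7 -295.   350. ] rotvec [-1.966  0.    -0.   ]
```

```bash
python3 -m handwheel '-45 0 0 0 0 0 85; -45 0 0 0 0 0 85; -45 0 0 0 0 0 85; -25 0 0 0 0 0 85'
python3 - <<'E'
from h import *
rows([0.48,0.19,0.39],goal(0,0,1),9)
E
```

```text
clock: 1.55
position: [0.2405, 0.5773, 0.3957]
ee_rot: [0.14, 0.693, -0.137, 0.694]
ft_force: [-0.0, 0.5, 0.2]
grip_width: 0.995
t=1.55 pos [0.2405 0.5773 0.3957] tool shift mm [   4.3 -265.3  370. ] rotvec [ 1.176 -0.003 -0.004]
  [  0.5 -29.5  41.1] [ 0.131 -0.    -0.   ]
  [  0.5 -23.9  44.6] [ 0.131 -0.    -0.   ]
  [  0.5 -17.9  47.3] [ 0.131 -0.    -0.   ]
  [  0.6 -11.5  49.3] [ 0.131 -0.    -0.   ]
  [ 0.6 -5.  50.3] [ 0.131 -0.    -0.   ]
  [ 0.6  1.6 50.6] [ 0.131 -0.    -0.   ]
  [ 0.6  8.2 49.9] [ 0.131 -0.    -0.   ]
  [ 0.6 14.6 48.4] [ 0.131 -0.    -0.   ]
  [ 0.6 20.8 46.1] [ 0.131 -0.    -0.   ]
```

```bash
python3 -m handwheel '0 -29 41 .131 0 0 85; 0 -24 43 .131 0 0 85; 0 -18 46 .131 0 0 85; 0 -12 48 .131 0 0 85; 0 -5 49 .131 0 0 85; 0 2 49 .131 0 0 85; 0 8 48 .131 0 0 85; 0 15 47 .131 0 0 85'
python3 - <<'E'
from h import *
rows([0.48,0.19,0.39],goal(0,0,1),2)
E
```

```text
clock: 2.35
position: [0.4476, 0.2391, 0.3916]
ee_rot: [0.469, 0.53, -0.468, 0.53]
ft_force: [1.1, 0.8, 0.3]
grip_width: 1.0
t=2.35 pos [0.4476 0.2391 0.3916] tool shift mm [ 1.6 26.2 52.7] rotvec [ 0.123 -0.001 -0.001]
  [ 0.8 13.1 26.3] [ 0.061 -0.    -0.   ]
  [ 0.8 14.7 25.5] [ 0.061 -0.    -0.   ]
```

```bash
python3 -m handwheel '0 20 46 .131 0 0 85; 0 0 0 0 0 0 85;0 0 0 0 0 0 85'
python3 - <<'E'
from h import *
rows([0.48,0.19,0.39],goal(0,0,1))
c=shot("wrist");np.savez("w1.npz",W=c["W"],color=c["color"],M=c["M"]);cv2.imwrite("pics/w1.png",c["color"])
E
```

```text
clock: 2.65
position: [0.473, 0.197, 0.3915]
ee_rot: [0.502, 0.499, -0.501, 0.499]
ft_force: [-0.1, 1.4, 0.2]
grip_width: 0.998
t=2.65 pos [0.473  0.197  0.3915] tool shift mm [1.5 7.  6.9] rotvec [-0.005 -0.    -0.   ]
```

View pics/w1.png

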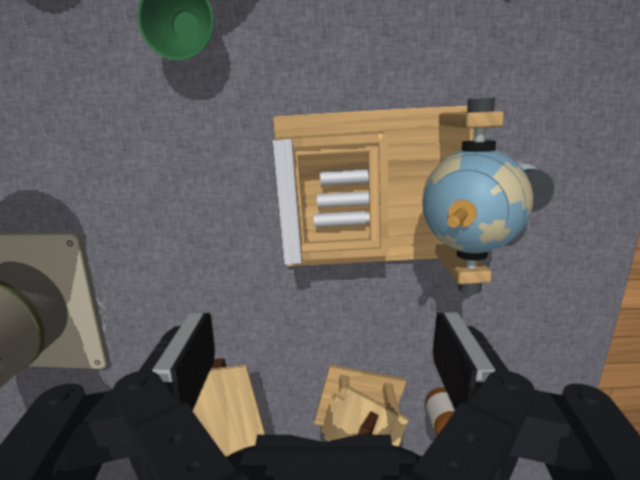

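The wrist view shows the stand upright: lip strip (288,200), well (340,195), globe (477,200) with the pin leaning to the front at (460,213).

```bash
cat > fit.py <<'E'
from h import *
from scipy.optimize import least_squares
for f in("w1","top0","scene0"):
    d=np.load(f+".npz");W=d["W"];P=W[np.isfinite(W[...,0])]
    roi=P[(P[:,0]>.35)&(P[:,0]<.75)&(P[:,1]>.03)&(P[:,1]<.31)]
    g=roi[np.linalg.norm(roi-[.64,.175,.1],axis=1)<.07];g=g[(g[:,2]>.11)]
    r=least_squares(lambda q:np.linalg.norm(g-q,axis=1)-.06,[.64,.175,.1],loss='soft_l1',f_scale=.002)
    print(f,"globe",r.x.round(4),len(g),np.abs(r.fun).mean().round(4))
    L=roi[(roi[:,2]>.064)&(roi[:,2]<.076)&(roi[:,0]<.5)]
    rect=cv2.minAreaRect((L[:,:2]*1e4).astype(np.float32));print(" lip",np.array(rect[0])/1e4,np.array(rect[1])/10,rect[2],"z",np.median(L[:,2]).round(4),len(L))
    B=roi[(roi[:,2]>.110)&(roi[:,2]<.122)&(np.linalg.norm(roi[:,:2]-r.x[:2],axis=1)>.07)]
    for s in(1,-1):
        b=B[(B[:,1]-r.x[1])*s>0];print(" post",s,len(b),np.median(b,0).round(4) if len(b) else None)
    b=roi[(roi[:,2]<.02)&(roi[:,2]>.008)]
    rect=cv2.minAreaRect((b[:,:2]*1e4).astype(np.float32));print(" base",np.array(rect[0])/1e4,np.array(rect[1])/10,rect[2],np.median(b[:,2]))
    c=P[np.linalg.norm(P-r.x,axis=1)>.066]; c=c[np.linalg.norm(c-r.x,axis=1)<.1]
    v=c-r.x;v=v[(v[:,2]>.02)&(np.abs(v[:,1])<.035)]
    n=np.linalg.norm(v,axis=1);v=v[n>.066]
    print(" pin",len(v),np.median(v,0).round(4),"angle",np.median(np.arctan2(-v[:,0],v[:,2])).round(3))
E
python3 fit.py
```

```text
w1 globe [0.6471 0.181  0.0993] 8587 0.0008
 lip [0.42859702 0.16978213] [ 22.39210968 155.23259277] 3.0186376571655273 z 0.0684 2242
 post 1 823 [0.6406 0.2743 0.1148]
 post -1 589 [0.6507 0.0899 0.1148]
 base [0.57455322 0.17762991] [323.91757812 210.0668457 ] 3.1430208683013916 0.009607005706476768
 pin 243 [-0.047   0.0003  0.078 ] angle 0.544
top0 globe [0.6469 0.1791 0.0996] 1534 0.0022
 lip [0.4294416  0.16708055] [ 21.99108429 156.31463623] 3.0896542072296143 z 0.0687 406
 post 1 121 [0.6409 0.2722 0.1147]
 post -1 115 [0.6514 0.0865 0.1148]
 base [0.55126187 0.16958918] [278.09736328 396.43703613] 89.64923858642578 0.011404306078966697
 pin 60 [-0.036  -0.0037  0.0653] angle 0.506
scene0 globe [0.6455 0.1808 0.1002] 1562 0.0013
 lip [0.42869434 0.17056958] [ 26.43890076 158.62260742] 2.578066110610962 z 0.0691 381
 post 1 161 [0.6423 0.278  0.1146]
 post -1 110 [0.6529 0.0931 0.1149]
 base [0.58140586 0.1799527 ] [339.66362305 212.50922852] 2.8336915969848633 0.010357892868352536
 pin 69 [-0.041   0.0015  0.0704] angle 0.525
```

```bash
cat >> h.py <<'E'
SY=.0533; C=np.array([.6472,.1811,.0998]); S0=C-R.from_euler('z',SY).apply([.1,0,.0998])
def stand(p): return S0+R.from_euler('z',SY).apply(p)
def pinpose(a,r): 
    G=goal(SY,a,1);return C-G[:,0]*r,G
E
python3 - <<'E'
from h import *
print(S0)
rows(*pinpose(.52,.125),6)
E
```

```text
[0.54734201 0.17577252 0.        ]
t=2.70 pos [0.4724 0.1984 0.3913] tool shift mm [183.  112.8  20.4] rotvec [-0.055  0.014  0.52 ]
  [30.5 18.8  3.4] [-0.009  0.002  0.087]
  [32.  16.1  3.6] [-0.009  0.002  0.087]
  [33.3 13.2  3.8] [-0.009  0.002  0.087]
  [34.3 10.2  4. ] [-0.009  0.002  0.087]
  [35.   7.2  4.2] [-0.009  0.002  0.087]
  [35.5  4.1  4.3] [-0.009  0.002  0.087]
```

```bash
python3 -m handwheel '30 19 3 -.009 .002 .087 60; 32 16 4 -.009 .002 .087 60; 33 13 4 -.009 .002 .087 60; 34 10 4 -.009 .002 .087 60; 35 7 4 -.009 .002 .087 60; 35 4 4 -.009 .002 .087 60; 0 0 0 0 0 0 60; 0 0 0 0 0 0 60'
python3 - <<'E'
from h import *
rows(*pinpose(.52,.125))
c=shot("wrist");cv2.imwrite("pics/w2.png",c["color"])
c=shot("scene");cv2.imwrite("pics/s2.png",cv2.resize(c["color"][160:360,200:440],None,fx=3,fy=3))
rows(*pinpose(.52,.072))
E
```

```text
clock: 3.5
position: [0.5838, 0.1787, 0.2103]
ee_rot: [0.601, 0.37, -0.339, 0.622]
ft_force: [-0.6, 0.3, 1.3]
grip_width: 0.707
t=3.50 pos [0.5838 0.1787 0.2103] tool shift mm [2.4 0.2 1. ] rotvec [0.001 0.002 0.001]
t=3.60 pos [0.5852 0.179  0.2124] tool shift mm [56.5 -2.3  1.1] rotvec [-0.     0.001 -0.003]
```

View pics/w2.png

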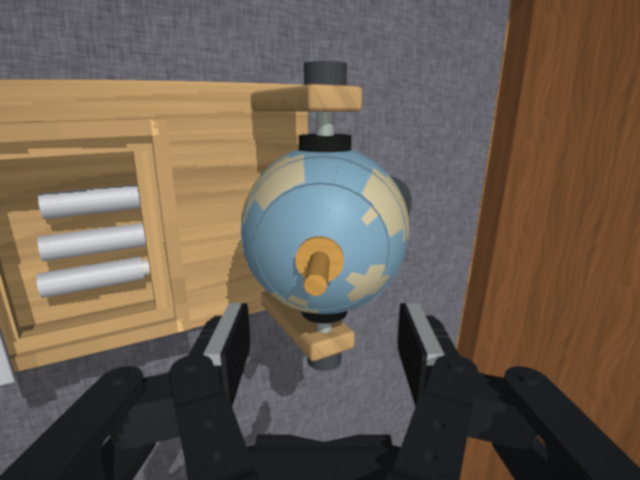

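View pics/s2.png

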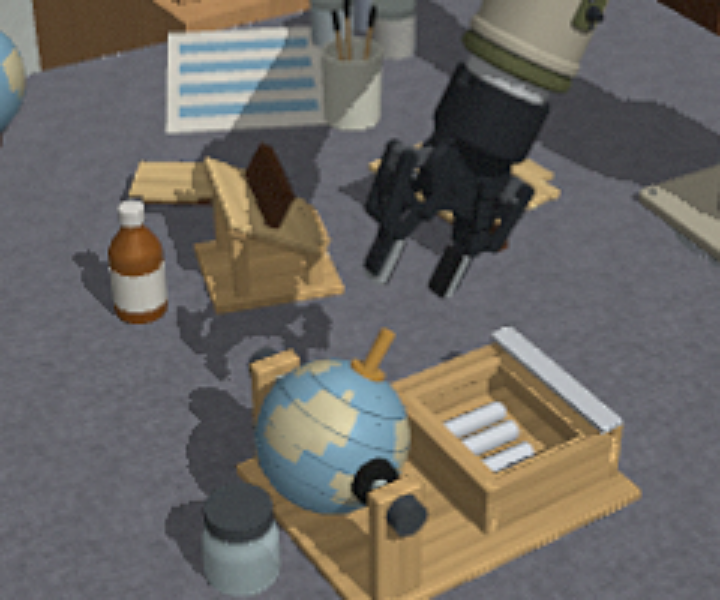

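The pin sits at (318,265), midway between the open fingers (230 and 420) and nearly along the tool. I descend and grip it lightly.

```bash
python3 -m handwheel '18 -2 0 0 0 0 60; 18 0 0 0 0 0 60; 16 0 0 0 0 0 60; 0 0 0 0 0 0 60; 0 0 0 0 0 0 10; 0 0 0 0 0 0 8; 0 0 0 0 0 0 8; 0 0 0 0 0 0 8' 20
python3 -m handwheel '0 0 0 0 0 0 8; 0 0 0 0 0 0 8; 0 0 0 0 0 0 8; 0 0 0 0 0 0 8'
python3 - <<'E'
from h import *
c=shot("wrist");cv2.imwrite("pics/w3.png",c["color"])
rows(*pinpose(.52,.074))
rows(*pinpose(0,.074),5)
T,o=toolT();A=R.from_euler('z',-SY).apply(-T[:3,0]);print("tool tilt",np.arctan2(-A[0],A[2]),A)
E
```

```text
clock: 4.4
position: [0.6089, 0.179, 0.1648]
ee_rot: [0.603, 0.369, -0.338, 0.622]
ft_force: [-5.1, -1.1, 7.0]
grip_width: 0.125
clock: 4.8
position: [0.609, 0.1791, 0.1648]
ee_rot: [0.603, 0.369, -0.338, 0.622]
ft_force: [-6.2, -1.5, 6.4]
grip_width: 0.13
t=4.85 pos [0.609  0.1791 0.1648] tool shift mm [1.4 0.9 0. ] rotvec [-0.001  0.002 -0.003]
t=4.85 pos [0.609  0.1791 0.1648] tool shift mm [11.3 37.6 -0. ] rotvec [-0.001  0.002 -0.523]
  [ 2.3  7.5 -0. ] [-0.     0.    -0.105]
  [ 1.5  7.7 -0. ] [-0.     0.    -0.105]
  [ 0.7  7.8 -0. ] [-0.     0.    -0.105]
  [-0.2  7.9  0. ] [-0.     0.    -0.105]
  [-1.   7.8  0. ] [-0.     0.    -0.105]
tool tilt 0.5233519199621454 [-0.49978538  0.00181412  0.86614738]
```

View pics/w3.png

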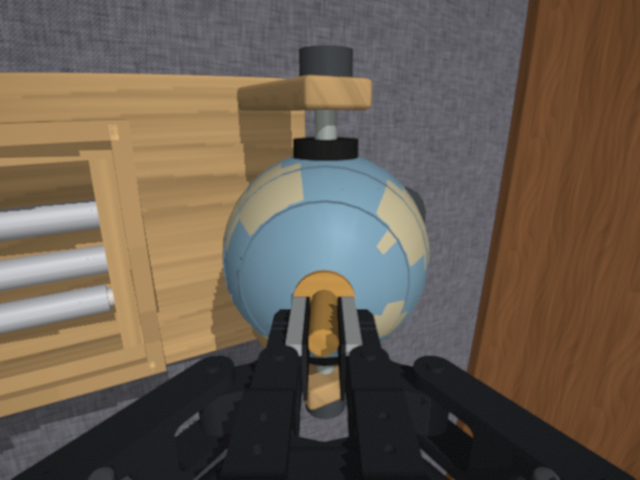

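Both pads hold the pin (323,320). Now swing it upright along the arc.

```bash
python3 -m handwheel '0 4 0 0 0 -.053 8; .2 5.5 0 0 0 -.075 8; .2 5.5 0 0 0 -.075 8; .2 5.5 0 0 0 -.075 8; .2 5.5 0 0 0 -.075 8; .2 5.5 0 0 0 -.075 8;.2 4 0 0 0 -.055 8; 0 2.5 0 0 0 -.035 8'
python3 -m handwheel '0 0 0 0 0 0 8; 0 0 0 0 0 0 8'
python3 - <<'E'
from h import *
rows(*pinpose(0,.074))
E
```

```text
clock: 5.65
position: [0.6463, 0.181, 0.1753]
ee_rot: [0.488, 0.511, -0.486, 0.514]
ft_force: [-1.0, -0.5, 8.0]
grip_width: 0.129
clock: 5.85
position: [0.6465, 0.1809, 0.1753]
ee_rot: [0.489, 0.511, -0.485, 0.515]
ft_force: [1.8, -0.5, 6.4]
grip_width: 0.126
t=5.85 pos [0.6465 0.1809 0.1753] tool shift mm [ 1.5  0.7 -0.1] rotvec [-0.002  0.001 -0.007]
```

Now open, rise, and check the pin.

```bash
python3 -m handwheel '0 .5 0 0 0 -.007 8; 0 0 0 0 0 0 40; 0 0 0 0 0 0 50; 0 0 0 0 0 0 50; 0 0 0 0 0 0 50; -30 0 0 0 0 0 50; -45 0 0 0 0 0 60; -45 0 0 0 0 0 85'
python3 -m handwheel '-45 -20 0 0 0 0 85; 0 -40 0 0 0 0 85; 0 -40 0 0 0 0 85; 0 0 0 0 0 0 85; 0 0 0 0 0 0 85'
python3 - <<'E'
from h import *
c=shot("wrist");np.savez("w4.npz",W=c["W"],color=c["color"],M=c["M"]);cv2.imwrite("pics/w4.png",c["color"])
for n in("wrist","scene","top"):
    c=shot(n);W=c["W"]
    if n=="scene":cv2.imwrite("pics/s4.png",cv2.resize(c["color"][160:360,200:440],None,fx=3,fy=3))
    P=W[np.isfinite(W[...,0])]
    v=R.from_euler('z',-SY).apply(P-C);nn=np.linalg.norm(v,axis=1);v=v[(nn>.068)&(nn<.1)&(v[:,2]>.03)&(abs(v[:,1])<.03)]
    print(n,len(v),np.median(v,0).round(4), np.median(np.arctan2(-v[:,0],v[:,2])).round(3), "upper",np.median(v[v[:,2]>.085],0).round(4),"low",np.median(v[v[:,2]<.085],0).round(4))
E
sed -i 's/"w1","top0","scene0"/"w4",/' fit.py; python3 fit.py
```

```text
clock: 6.65
position: [0.6452, 0.1807, 0.2945]
ee_rot: [0.485, 0.513, -0.489, 0.512]
ft_force: [0.9, 0.2, 1.2]
grip_width: 0.852
clock: 7.15
position: [0.5456, 0.176, 0.3394]
ee_rot: [0.486, 0.513, -0.488, 0.513]
ft_force: [1.0, 0.1, 1.6]
grip_width: 0.996
wrist 355 [-0.0035  0.0022  0.093 ] 0.04 upper [-0.0025  0.0011  0.0943] low [-0.0055  0.004   0.0765]
scene 69 [0.0003 0.0035 0.0849] -0.004 upper [-0.0011  0.0034  0.0927] low [0.0007 0.0038 0.076 ]
top 28 [-0.004  -0.0031  0.0901] 0.041 upper [-0.0025 -0.0018  0.093 ] low [-0.0071 -0.0051  0.0731]
w4 globe [0.6474 0.1809 0.0993] 11263 0.0008
 lip [0.42839526 0.17019749] [ 23.22286682 155.84790039] 2.6716952323913574 z 0.0684 2962
 post 1 1145 [0.6412 0.2742 0.1148]
 post -1 769 [0.6511 0.0897 0.1146]
 base [0.57335752 0.1778604 ] [322.24750977 209.1956543 ] 3.038841962814331 0.009568786543410923
 pin 374 [-0.0041  0.0021  0.0931] angle 0.047
```

View pics/w4.png

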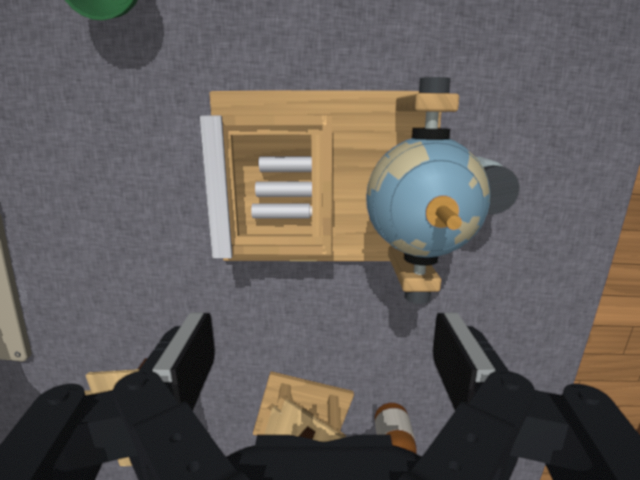

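View pics/s4.png

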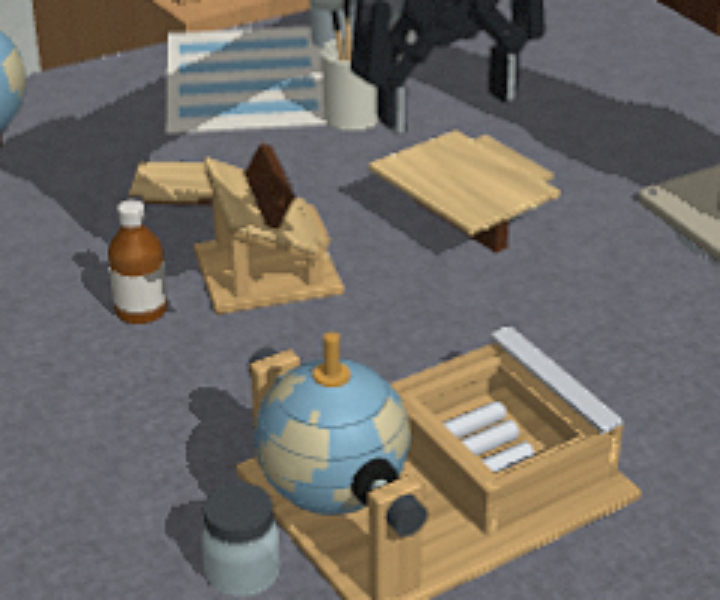

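Step 1 looks good (pin upright in scene at (332,355), measured lean ≤0.04). Now look at the cover on the rest.

```bash
python3 - <<'E'
from h import *
rows([.51,-.08,.36],goal(-.24,0),6)
E
```

```text
t=7.35 pos [0.5469 0.1757 0.3385] tool shift mm [-20.6 -49.9 253.6] rotvec [0.291 0.003 0.003]
  [-3.4 -8.3 42.3] [0.049 0.001 0.   ]
  [-3.5 -6.3 42.6] [0.049 0.001 0.   ]
  [-3.5 -4.2 42.9] [0.049 0.001 0.   ]
  [-3.5 -2.1 43. ] [0.049 0.001 0.   ]
  [-3.5 -0.  43.1] [0.049 0.001 0.   ]
  [-3.6  2.1 43. ] [0.049 0.001 0.   ]
```

```bash
python3 -m handwheel '-4 -8 42 .049 0 0 85; -4 -6 43 .049 0 0 85; -4 -4 43 .049 0 0 85; -4 -2 43 .049 0 0 85; -4 0 43 .049 0 0 85; -4 2 43 .049 0 0 85; 0 0 0 0 0 0 85; 0 0 0 0 0 0 85'
python3 - <<'E'
from h import *
c=shot("wrist");np.savez("w5.npz",W=c["W"],color=c["color"],M=c["M"]);cv2.imwrite("pics/w5.png",c["color"])
W=c["W"];im=c["color"].astype(int)
for r in cams.outline_of("wrist","cover"):
    m=r["region"]&np.isfinite(W[...,0]);print(round(r["conf"],2),r["box"],np.median(W[m],0).round(3),m.sum())
E
```

```text
clock: 8.15
position: [0.5103, -0.081, 0.3636]
ee_rot: [-0.556, -0.435, 0.559, -0.435]
ft_force: [0.3, -0.2, -0.4]
grip_width: 0.99
0.81 [366.3, 323.1, 66.8, 59.8] [ 0.559 -0.349  0.032] 2813
0.6 [115.9, 209.8, 139.0, 127.2] [ 0.312 -0.152  0.058] 11232
0.54 [218.3, 397.9, 51.0, 61.7] [ 0.306 -0.405  0.046] 1863
```

View pics/w5.png

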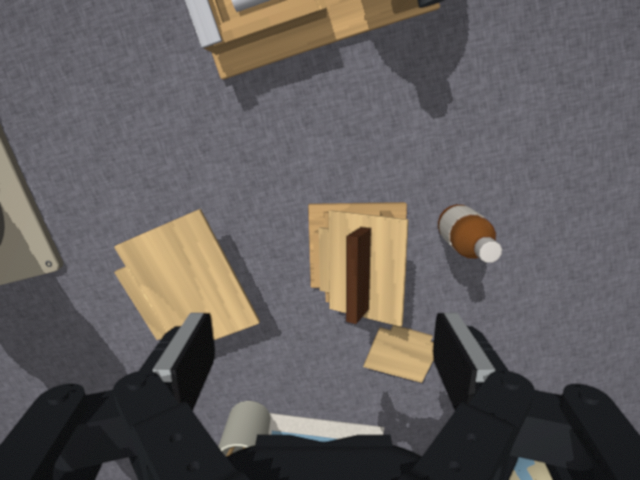

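Candidates: large plate face-down at (185,275), small plate at (402,353), and the plate on the rest at (365,265) with upright dark bar: the last is the one; verifying its size.

```bash
cat > cov.py <<'E'
from h import *
import sys
from scipy.optimize import least_squares
f=sys.argv[1]
d=np.load(f+".npz");W=d["W"];im=d["color"].astype(int)
x0=np.array([.53,-.175])
near=np.isfinite(W[...,0])&(np.linalg.norm(W[...,:2]-x0,axis=2)<.1)&(W[...,2]>.04)
hsv=cv2.cvtColor(d["color"],cv2.COLOR_BGR2HSV)
dark=near&(im.sum(2)<230)&(im[...,2]>im[...,0]+12)
light=near&(im.sum(2)>280)
P=W[light]
# plane ransac
rng=np.random.default_rng(0);best=None
for _ in range(500):
    a=P[rng.choice(len(P),3,False)];n=np.cross(a[1]-a[0],a[2]-a[0]);l=np.linalg.norm(n)
    if l<1e-6: continue
    n/=l;n*=np.sign(n[2]);s=abs((P-a[0])@n)<.0025
    if abs(np.arccos(n[2])-.5)<.15 and (best is None or s.sum()>best.sum()): best=s
Q=P[best];c0=Q.mean(0);n=np.linalg.svd(Q-c0)[2][2];n*=np.sign(n[2])
print("plane n",n.round(3),"tilt",np.arccos(n[2]).round(3),"yaw of slope",np.arctan2(-n[1],-n[0]).round(3),len(Q),len(P))
# axes
B=W[dark];h=(B-c0)@n;print("bar pts",len(B),"height range",np.percentile(h,[2,50,98]).round(4))
yaw=np.arctan2(-n[1],-n[0])
ex=np.array([np.cos(yaw),np.sin(yaw),0]);ex-=ex@n*n;ex/=np.linalg.norm(ex);ey=np.cross(n,ex)
q=np.c_[(Q-c0)@ex,(Q-c0)@ey];rect=cv2.minAreaRect((q*1e4).astype(np.float32));print("plate rect (local)",np.array(rect[0])/1e4,np.array(rect[1])/10,rect[2])
top=B[h>.034];b=np.c_[(top-c0)@ex,(top-c0)@ey]
rb=cv2.minAreaRect((b*1e4).astype(np.float32));print("bar top rect",np.array(rb[0])/1e4,np.array(rb[1])/10,rb[2],len(top))
bc=np.array(rb[0])/1e4
g=c0+ex*bc[0]+ey*bc[1]+n*.020
print("bar centre",g.round(4),"from plate median")
bb=np.c_[(B-c0)@ex,(B-c0)@ey]
print("plate percentiles x",np.percentile(q[:,0],[0.5,99.5]).round(4),"y",np.percentile(q[:,1],[0.5,99.5]).round(4),"bar x",np.percentile(b[:,0],[1,99]).round(4),"y",np.percentile(b[:,1],[1,99]).round(4))
cv2.imwrite(f"pics/{f}_mask.png",np.where(dark[...,None],[0,0,255],np.where(light[...,None],[0,255,0],im)).astype(np.uint8)[180:360,280:460].repeat(3,0).repeat(3,1))
E
python3 cov.py w5; python3 cov.py top0; python3 cov.py scene0
```

```text
plane n [-0.472  0.109  0.875] tilt 0.505 yaw of slope -0.226 6634 8025
bar pts 2046 height range [0.0064 0.037  0.0416]
plate rect (local) [-0.00880159 -0.00654969] [119.20615234 131.82458496] 0.07638958841562271
bar top rect [0.06611356 0.04192017] [230.92265625  87.7038147 ] 37.64244079589844 1130
bar centre [ 0.5892 -0.149   0.1312] from plate median
plate percentiles x [-0.0673  0.0502] y [-0.0702  0.0589] bar x [-0.002   0.1426] y [-0.0563  0.0804]
plane n [-0.476  0.105  0.873] tilt 0.509 yaw of slope -0.217 790 1528
bar pts 342 height range [0.0076 0.0361 0.0456]
plate rect (local) [-0.00429426 -0.00151125] [130.76723633 121.21636963] 89.91075134277344
bar top rect [ 0.00870323 -0.00151006] [99.74375    16.17246399] 89.45406341552734 190
bar centre [ 0.5275 -0.185   0.102 ] from plate median
plate percentiles x [-0.0641  0.0551] y [-0.0662  0.0635] bar x [0.0009 0.0163] y [-0.0502  0.0472]
plane n [-0.469  0.103  0.877] tilt 0.5 yaw of slope -0.216 433 632
bar pts 287 height range [-0.0255  0.0232  0.0417]
plate rect (local) [-0.00829147 -0.01150772] [135.46105957 119.28879395] 88.02765655517578
bar top rect [ 0.00456186 -0.00988543] [ 14.36971588 104.64425049] 0.2744409143924713 84
bar centre [ 0.5267 -0.18    0.103 ] from plate median
plate percentiles x [-0.0679  0.0505] y [-0.0771  0.0545] bar x [-0.0025  0.0115] y [-0.0613  0.0424]
```

View pics/w5_mask.png

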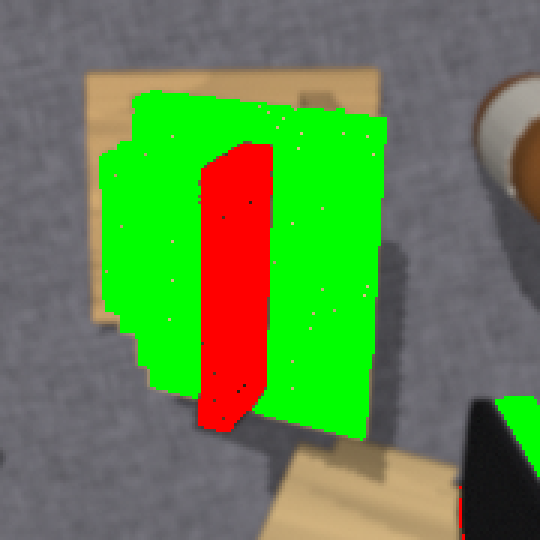

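```bash
sed -i 's/^B=W\[dark\];/B=W[dark];B=B[(np.linalg.norm(B-c0,axis=1)<.085)];/' cov.py; python3 cov.py w5 | tail -4; python3 - <<'E'
from h import *
d=np.load("w5.npz");W=d["W"];
P=W[np.isfinite(W[...,0])]
b=P[(np.linalg.norm(P[:,:2]-[.53,-.175],axis=1)<.12)&(P[:,2]>.007)&(P[:,2]<.02)]
r=cv2.minAreaRect((b[:,:2]*1e4).astype(np.float32));print("rest base",r)
E
```

```text
plate rect (local) [-0.00880159 -0.00654969] [119.20615234 131.82458496] 0.07638958841562271
bar top rect [ 0.00433529 -0.00592198] [104.45465088  14.40457458] 89.18114471435547 1106
bar centre [ 0.5258 -0.1835  0.1013] from plate median
plate percentiles x [-0.0673  0.0502] y [-0.0702  0.0589] bar x [-0.002   0.0107] y [-0.0563  0.0457]
rest base ((5534.71728515625, -1887.095947265625), (1199.9146728515625, 1771.9197998046875), 77.29156494140625)
```

```bash
cat >> h.py <<'E'
GB=np.array([.526,-.1835,.1015]);GY=-.222;GT=.503
def cg(h):
    G=goal(GY,GT);return GB-G[:,0]*h,G
E
python3 - <<'E'
from h import *
rows(*cg(.065),8)
E
```

```text
t=8.25 pos [ 0.5104 -0.0789  0.3631] tool shift mm [205.    9.4  97.8] rotvec [-0.017  0.008  0.506]
  [25.6  1.2 12.2] [-0.002  0.001  0.063]
  [25.6 -0.5 12.2] [-0.002  0.001  0.063]
  [25.5 -2.1 12.3] [-0.002  0.001  0.063]
  [25.3 -3.8 12.3] [-0.002  0.001  0.063]
  [25.  -5.4 12.3] [-0.002  0.001  0.063]
  [24.6 -7.  12.3] [-0.002  0.001  0.063]
  [24.1 -8.5 12.3] [-0.002  0.001  0.063]
  [ 23.5 -10.1  12.3] [-0.002  0.001  0.063]
```

```bash
python3 -m handwheel '26 1 12 -.002 .001 .063 60; 26 0 12 -.002 .001 .063 60; 26 -2 12 -.002 .001 .063 60; 25 -4 12 -.002 .001 .063 60; 25 -5 12 -.002 .001 .063 60; 25 -7 12 -.002 .001 .063 60; 24 -8 12 -.002 .001 .063 60; 24 -10 12 -.002 .001 .063 60'
python3 -m handwheel '0 0 0 0 0 0 60; 0 0 0 0 0 0 60'
python3 - <<'E'
from h import *
rows(*cg(.065))
c=shot("wrist");cv2.imwrite("pics/w6.png",c["color"])
rows(*cg(-.014))
E
```

```text
clock: 9.05
position: [0.4971, -0.1746, 0.1571]
ee_rot: [0.645, 0.29, -0.424, 0.565]
ft_force: [1.7, -0.9, -0.8]
grip_width: 0.702
clock: 9.25
position: [0.497, -0.1747, 0.1582]
ee_rot: [0.645, 0.291, -0.426, 0.564]
ft_force: [0.8, 0.5, -0.2]
grip_width: 0.705
t=9.25 pos [ 0.497  -0.1747  0.1582] tool shift mm [-0.8 -0.9  2.2] rotvec [-0.002  0.     0.003]
t=9.30 pos [ 0.498  -0.1748  0.1593] tool shift mm [78.7 -2.2  2.3] rotvec [-0.002  0.     0.001]
```

View pics/w6.png

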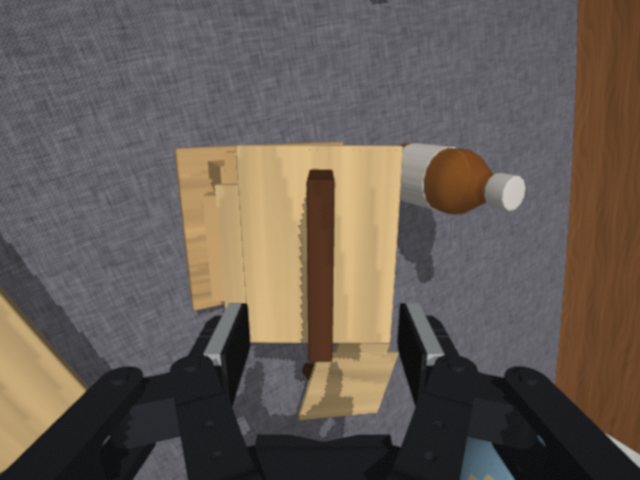

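Bar at (320,265) is parallel to the pads and centred. Descend and grip.

```bash
python3 -m handwheel '20 -1 1 0 0 0 60; 20 -1 1 0 0 0 60; 20 0 0 0 0 0 60; 13 0 0 0 0 0 60; 4 0 0 0 0 0 60; 0 0 0 0 0 0 60; 0 0 0 0 0 0 10; 0 0 0 0 0 0 8' 60
python3 -m handwheel '0 0 0 0 0 0 8; 0 0 0 0 0 0 8; 0 0 0 0 0 0 8; 0 0 0 0 0 0 8'
python3 - <<'E'
from h import *
rows(*cg(-.014))
c=shot("wrist");cv2.imwrite("pics/w7.png",c["color"])
E
```

```text
clock: 10.1
position: [0.5311, -0.1853, 0.0902]
ee_rot: [0.646, 0.29, -0.425, 0.564]
ft_force: [0.2, 0.2, -0.1]
grip_width: 0.374
clock: 10.5
position: [0.531, -0.1855, 0.0901]
ee_rot: [0.646, 0.289, -0.426, 0.564]
ft_force: [-4.5, 1.5, 8.6]
grip_width: 0.157
t=10.50 pos [ 0.531  -0.1855  0.0901] tool shift mm [ 1.5  0.8 -0.8] rotvec [-0.004  0.    -0.   ]
```

View pics/w7.png

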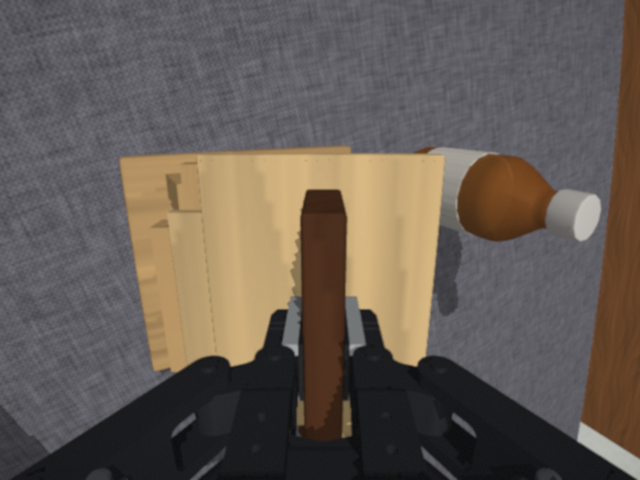

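```bash
python3 -m handwheel '-8 0 0 0 0 0 8; -15 0 0 0 0 0 8; -25 0 0 0 0 0 8; -30 0 0 0 0 0 8; -30 0 0 0 0 0 8; -30 0 0 0 0 0 8; -15 0 0 0 0 0 8; 0 0 0 0 0 0 8' 80
python3 -m handwheel '0 0 0 0 0 0 8;0 0 0 0 0 0 8'
python3 - <<'E'
from h import *
c=shot("wrist");cv2.imwrite("pics/w8.png",c["color"]);np.savez("w8.npz",W=c["W"],color=c["color"],M=c["M"])
T,o=toolT();W=c["W"];im=c["color"].astype(int)
L=(W-T[:3,3])@T[:3,:3]
np.save("L8.npy",L)
m=np.isfinite(L[...,0])
light=m&(im.sum(2)>280)&(abs(L[...,0]-.006)<.012)&(abs(L[...,1])<.08)&(abs(L[...,2])<.1)
Q=L[light];c0=np.median(Q,0);n=np.linalg.svd(Q-Q.mean(0))[2][2];print("plate in tool",c0.round(4),n.round(4),len(Q),np.median(Q[:,0]))
print("y pct",np.percentile(Q[:,1],[.5,99.5]),"z",np.percentile(Q[:,2],[.5,99.5]))
dark=m&(im.sum(2)<230)&(im[...,2]>im[...,0]+12)&(abs(L[...,1])<.02)&(abs(L[...,2])<.08)&(abs(L[...,0]+.02)<.03)
B=L[dark];print("bar",len(B),np.percentile(B,[1,50,99],axis=0).round(4))
print(o["clock"],o["position"],o["ft_force"])
E
```

```text
clock: 11.35
position: [0.4589, -0.1694, 0.2255]
ee_rot: [0.646, 0.289, -0.425, 0.564]
ft_force: [-0.2, 0.4, -1.9]
grip_width: 0.151
clock: 11.55
position: [0.4584, -0.1691, 0.2219]
ee_rot: [0.645, 0.29, -0.427, 0.564]
ft_force: [0.8, 0.0, -2.5]
grip_width: 0.151Traceback (most recent call last):
  File "<stdin>", line 8, in <module>
    u, s, vh = gufunc(a, signature=signature)
               ~~~~~~^^^^^^^^^^^^^^^^^^^^^^^^
numpy._core._exceptions._ArrayMemoryError: Unable to allocate 12.5 GiB for an array with shape (40916, 40916) and data type float64
```

View pics/w8.png

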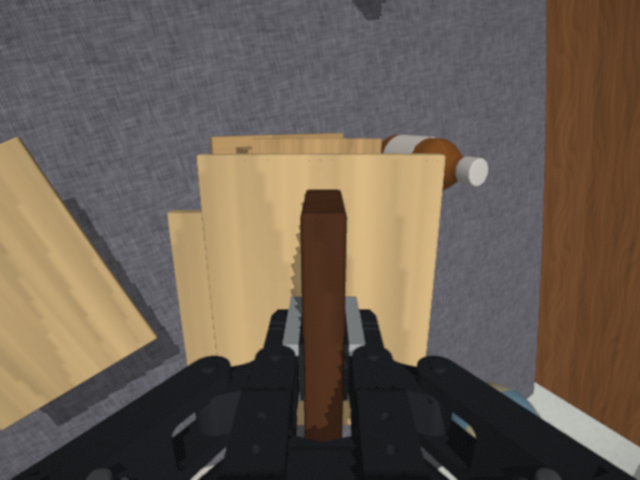

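```bash
cat > inh.py <<'E'
from h import *
import sys
def inhand(c,T):
    W=c["W"];im=c["color"].astype(int);L=(W-T[:3,3])@T[:3,:3]
    m=np.isfinite(L[...,0])
    light=m&(im.sum(2)>280)&(abs(L[...,0]-.006)<.012)&(abs(L[...,1])<.08)&(abs(L[...,2])<.1)
    Q=L[light];n=np.linalg.eigh(np.cov(Q.T))[1][:,0];print("plate",np.median(Q,0).round(4),"n",(n*np.sign(n[0])).round(4),len(Q))
    print("y pct",np.percentile(Q[:,1],[.5,99.5]).round(4),"z",np.percentile(Q[:,2],[.5,99.5]).round(4))
    dark=m&(im.sum(2)<230)&(im[...,2]>im[...,0]+12)&(abs(L[...,1])<.02)&(abs(L[...,2])<.08)&(abs(L[...,0]+.02)<.03)
    B=L[dark];print("bar",len(B),np.percentile(B,[1,50,99],axis=0).round(4))
    i=Q[:,0]<99
    for lo,hi in((-.06,-.035),(-.035,-.01)):
        s=Q[(Q[:,2]>lo)&(Q[:,2]<hi)];print(" strip z",lo,"y",np.percentile(s[:,1],[1,99]).round(4))
E
python3 - <<'E'
from inh import *
d=np.load("w8.npz");c=dict(W=d["W"],color=d["color"])
T,o=toolT();print(o["clock"],T[:3,3]);inhand(c,T)
E
```

```text
11.6 [ 0.45845803 -0.16907208  0.22195112]
plate [ 0.0074 -0.0152 -0.0293] n [1.     0.0037 0.0018] 40916
y pct [-0.0633  0.0455] z [-0.0651  0.0518]
bar 10421 [[-0.0343 -0.0076 -0.0523]
 [-0.0327 -0.0008 -0.0203]
 [ 0.0001  0.006   0.0317]]
 strip z -0.06 y [-0.0611  0.045 ]
 strip z -0.035 y [-0.063   0.0449]
```

```bash
cat >> h.py <<'E'
GT_TOOL=np.array([-.0127,-.0008,-.0002])
def tip(tx,tz,th,ty=0.):
    F=(R.from_euler('z',SY)*R.from_euler('y',-th)).as_matrix()
    g=stand([tx,ty,tz])-F@np.array([-.063,0,-.026]);G=goal(SY,th);return g-G@GT_TOOL,G
def grip_now():
    T,o=toolT();g=T[:3,3]+T[:3,:3]@GT_TOOL;s=R.from_euler('z',-SY).apply(g-S0)
    n=R.from_euler('z',-SY).apply(-T[:3,0]);yv=R.from_euler('z',-SY).apply(T[:3,1])
    th=np.arctan2(-n[0],n[2]);F=R.from_euler('y',-th).as_matrix();t=s+F@np.array([-.063,0,-.026])
    print("grip stand mm",(s*1000).round(1),"tilt",th.round(4),"roll",n[1].round(4),"yawerr",yv[1].round(4),"tip",(t*1000).round(1),"F",o["ft_force"].round(1),"t",o["clock"])
E
python3 - <<'E'
from h import *
grip_now();rows(*tip(-.098,.115,.3),8)
E
```

```text
grip stand mm [-113.6 -337.6  232.7] tilt 0.4835 roll 0.1315 yawerr -0.2413 tip [-157.3 -337.6  180.4] F [-0.6 -1.5 -1.3] t 11.6
t=11.60 pos [ 0.4585 -0.1691  0.222 ] tool shift mm [  52.   -62.2 -344.5] rotvec [-0.257  0.108 -0.198]
  [  6.5  -7.8 -43.1] [-0.032  0.014 -0.025]
  [  7.3  -6.2 -43.2] [-0.032  0.014 -0.025]
  [  8.   -4.6 -43.3] [-0.032  0.014 -0.025]
  [  8.7  -3.  -43.3] [-0.032  0.014 -0.025]
  [  9.3  -1.4 -43.2] [-0.032  0.014 -0.025]
  [  9.9   0.2 -43.1] [-0.032  0.014 -0.025]
  [ 10.5   1.8 -42.9] [-0.032  0.014 -0.025]
  [ 11.    3.5 -42.7] [-0.032  0.014 -0.025]
```

```bash
python3 -m handwheel '6 -8 -30 -.032 .014 -.025 8; 7 -6 -43 -.032 .014 -.025 8; 8 -5 -43 -.032 .014 -.025 8; 9 -3 -43 -.032 .014 -.025 8; 9 -1 -43 -.032 .014 -.025 8; 10 0 -43 -.032 .014 -.025 8; 10 2 -43 -.032 .014 -.025 8; 10 3 -40 -.032 .014 -.025 8'
python3 -m handwheel '0 0 -15 0 0 0 8; 0 0 0 0 0 0 8; 0 0 0 0 0 0 8'
python3 - <<'E'
from inh import *
grip_now();rows(*tip(-.098,.115,.3))
c=shot("wrist");cv2.imwrite("pics/w9.png",c["color"]);T,o=toolT();inhand(c,T);np.savez("w9.npz",W=c["W"],color=c["color"],M=c["M"])
c=shot("scene");cv2.imwrite("pics/s9.png",cv2.resize(c["color"][160:360,220:460],None,fx=3,fy=3))
E
```

```text
clock: 12.4
position: [0.5024, 0.1591, 0.1486]
ee_rot: [0.558, 0.437, -0.403, 0.579]
ft_force: [1.3, -0.1, -1.2]
grip_width: 0.153
clock: 12.7
position: [0.5016, 0.1716, 0.1493]
ee_rot: [0.558, 0.436, -0.404, 0.579]
ft_force: [0.8, -0.8, -2.1]
grip_width: 0.153
grip stand mm [-50.4  -1.6 161.2] tilt 0.2996 roll -0.0027 yawerr -0.0 tip [-102.9   -1.6  117.8] F [ 0.8 -0.8 -2.1] t 12.7
t=12.70 pos [0.5016 0.1716 0.1493] tool shift mm [ 4.1  3.9 -1.6] rotvec [-0.    -0.003  0.   ]
plate [ 0.0078 -0.0157 -0.0303] n [1.     0.0034 0.0021] 40673
y pct [-0.0635  0.0453] z [-0.0659  0.0265]
bar 10490 [[-0.0339 -0.0078 -0.0531]
 [-0.0322 -0.0009 -0.021 ]
 [ 0.0021  0.0062  0.0313]]
 strip z -0.06 y [-0.0616  0.0448]
 strip z -0.035 y [-0.0631  0.0447]
```

View pics/w9.png

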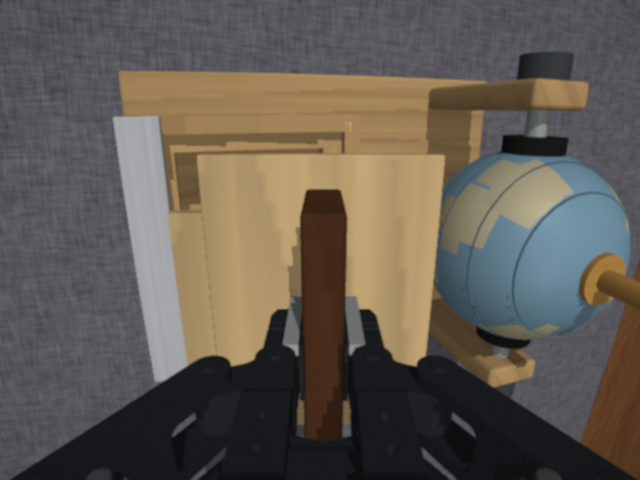

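View pics/s9.png

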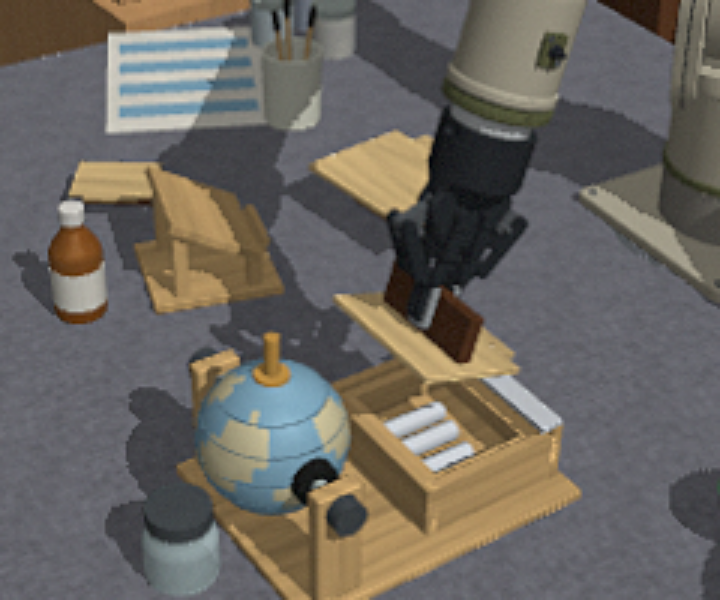

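```bash
sed -i 's/^GT_TOOL=.*/GT_TOOL=np.array([-.0126,-.0009,-.0009])/' h.py; python3 - <<'E'
from h import *
for f in("w9","w4"):
    d=np.load(f+".npz");W=d["W"];P=W[np.isfinite(W[...,0])];s=R.from_euler('z',-SY).apply(P-S0)*1000
    L=s[(abs(s[:,2]-69)<3)&(s[:,0]<-95)&(s[:,0]>-145)&(abs(s[:,1])<90)]
    print(f,"lip x",np.percentile(L[:,0],[1,50,99]).round(1),"y",np.percentile(L[:,1],[1,99]).round(1),"z",np.median(L[:,2]),len(L))
    r=s[(abs(s[:,2]-56)<2)&(s[:,0]>-105)&(s[:,0]<20)&(abs(s[:,1])<90)]
    print(" rim y+",np.percentile(r[r[:,1]>60][:,1],[2,98]).round(1),"y-",np.percentile(r[r[:,1]<-60][:,1],[2,98]).round(1) if (r[:,1]<-60).any() else None, "end x",np.percentile(r[abs(r[:,1])<55][:,0],[5,50,95]).round(1) if (abs(r[:,1])<55).any() else None)
grip_now();rows(*tip(-.101,.080,.3),3)
E
```

```text
w9 lip x [-129.7 -119.7 -108.4] y [-72.6  76.9] z 68.54913379116019 10510
 rim y+ [62.7 77.7] y- None end x None
w4 lip x [-129.9 -118.6 -108. ] y [-75.6  77.6] z 68.41269025784308 2903
 rim y+ [62.6 78.2] y- [-76.9 -62.7] end x [-3.   1.4  5.8]
grip stand mm [-50.3  -1.7 161.7] tilt 0.3006 roll -0.0029 yawerr -0.0019 tip [-102.8   -1.7  118.2] F [ 0.4  0.6 -1.5] t 12.8
t=12.80 pos [0.5018 0.1708 0.15  ] tool shift mm [37.1 -9.6 -1.5] rotvec [-0.002 -0.003 -0.001]
  [12.4 -3.2 -0.5] [-0.001 -0.001 -0.   ]
  [12.4 -3.2 -0.5] [-0.001 -0.001 -0.   ]
  [12.4 -3.2 -0.5] [-0.001 -0.001 -0.   ]
```

```bash
python3 -m handwheel '12 -3 -1 0 -.001 0 8; 12 -3 -1 0 -.001 0 8; 12 -3 0 0 -.001 0 8; 0 0 0 0 0 0 8; 0 0 0 0 0 0 8'
python3 - <<'E'
from h import *
grip_now();rows(*tip(-.101,.055,.3,.0004),3)
E
```

```text
clock: 13.3
position: [0.5036, 0.174, 0.1128]
ee_rot: [0.558, 0.435, -0.404, 0.58]
ft_force: [-0.4, 1.0, -0.9]
grip_width: 0.15
grip stand mm [-48.4   1.5 124.6] tilt 0.3002 roll -0.0002 yawerr -0.0005 tip [-100.9    1.5   81.1] F [-0.4  1.  -0.9] t 13.3
t=13.30 pos [0.5036 0.174  0.1128] tool shift mm [24.9 -7.9  1.1] rotvec [-0. -0. -0.]
  [ 8.3 -2.6  0.4] [-0. -0. -0.]
  [ 8.3 -2.6  0.4] [-0. -0. -0.]
  [ 8.3 -2.6  0.4] [-0. -0. -0.]
```

```bash
python3 -m handwheel '8 -2.6 .5 0 0 0 8; 8 -2.6 .4 0 0 0 8; 8 -2.6 0 0 0 0 8; 0 0 0 0 0 0 8; 0 0 0 0 0 0 8'
python3 - <<'E'
from inh import *
grip_now();rows(*tip(-.1165,.0535,.3,.0004),4)
c=shot("wrist");cv2.imwrite("pics/w10.png",c["color"]);T,o=toolT();inhand(c,T)
E
```

```text
clock: 13.8
position: [0.5034, 0.1733, 0.0879]
ee_rot: [0.558, 0.435, -0.404, 0.58]
ft_force: [0.5, -0.1, -1.7]
grip_width: 0.154
grip stand mm [-48.6   0.8  99.7] tilt 0.3007 roll -0.0006 yawerr -0.0005 tip [-101.1    0.8   56.2] F [ 0.5 -0.1 -1.7] t 13.8
t=13.80 pos [0.5034 0.1733 0.0879] tool shift mm [ -2.  -15.5   0.4] rotvec [-0.    -0.001 -0.001]
  [-0.5 -3.9  0.1] [-0. -0. -0.]
  [-0.5 -3.9  0.1] [-0. -0. -0.]
  [-0.5 -3.9  0.1] [-0. -0. -0.]
  [-0.5 -3.9  0.1] [-0. -0. -0.]
plate [ 0.0076 -0.0297 -0.0311] n [ 0.9985 -0.0532  0.0102] 51897
y pct [-0.0797  0.0451] z [-0.0772  0.03  ]
bar 10523 [[-0.0338 -0.0079 -0.0524]
 [-0.0322 -0.001  -0.0203]
 [ 0.0033  0.0061  0.0322]]
 strip z -0.06 y [-0.0792  0.0445]
 strip z -0.035 y [-0.0792  0.0444]
```

View pics/w10.png

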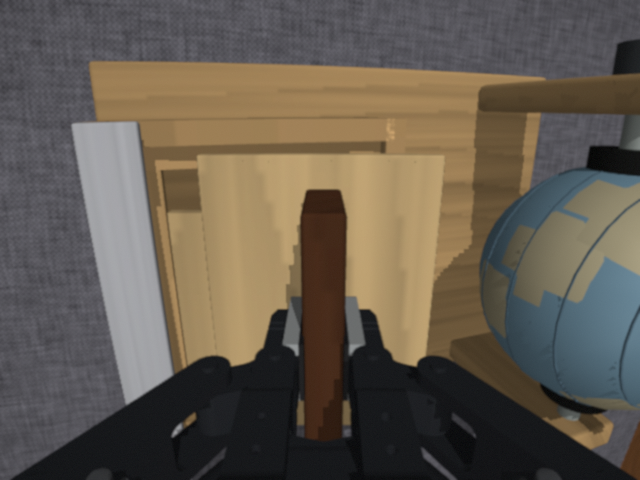

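Tongue end (185,265) is just clear of the lip edge (155,265), above the ledge. Lower a few mm, then slide it under.

```bash
python3 -m handwheel '3.2 -1 0 0 0 0 8; 0 0 0 0 0 0 8; -1.1 -3.7 .1 0 0 0 8; -1.1 -3.7 .1 0 0 0 8; -1.1 -3.7 .1 0 0 0 8; 0 0 0 0 0 0 8; 0 0 0 0 0 0 8'
python3 - <<'E'
from h import *
grip_now();rows(*tip(-.1165,.0525,.3,.0004))
E
```

```text
clock: 14.55
position: [0.492, 0.1726, 0.0848]
ee_rot: [0.558, 0.434, -0.404, 0.58]
ft_force: [0.6, -0.2, -2.4]
grip_width: 0.151
grip stand mm [-60.1   0.6  96.6] tilt 0.3015 roll -0.0011 yawerr -0.0005 tip [-112.5    0.6   53.1] F [ 0.6 -0.2 -2.4] t 14.55
t=14.55 pos [0.492  0.1726 0.0848] tool shift mm [-0.6 -4.   0.2] rotvec [-0.    -0.001 -0.002]
```

```bash
python3 -m handwheel '-.6 -4 .1 0 0 0 8; 0 0 0 0 0 0 8; 0 0 0 0 0 0 8'
cat >> h.py <<'E'
def seq(poses):
    T,o=toolT();p,q=T[:3,3],T[:3,:3]
    for P,G in poses:
        print("  ",(q.T@(P-p)*1000).round(1),R.from_matrix(q.T@G).as_rotvec().round(3));p,q=P,G
E
python3 - <<'E'
from h import *
grip_now();seq([tip(-.1168,.0525-.0012*i/6,.3-.04*i,.0004) for i in range(1,7)])
E
```

```text
clock: 14.85
position: [0.4879, 0.1722, 0.084]
ee_rot: [0.558, 0.435, -0.404, 0.58]
ft_force: [-0.2, 0.5, -1.9]
grip_width: 0.155
grip stand mm [-64.1   0.5  95.8] tilt 0.3012 roll -0.0009 yawerr -0.0005 tip [-116.6    0.5   52.3] F [-0.2  0.5 -1.9] t 14.85
   [2.5 0.3 0.1] [-0.    -0.001 -0.041]
   [ 2.8  0.4 -0. ] [-0.    0.   -0.04]
   [2.8 0.4 0. ] [ 0.   -0.   -0.04]
   [ 2.8  0.4 -0. ] [-0.    0.   -0.04]
   [ 2.8  0.5 -0. ] [-0.    0.   -0.04]
   [2.8 0.5 0. ] [ 0.   -0.   -0.04]
```

```bash
python3 -m handwheel '2.6 .3 .1 0 0 -.041 8; 2.8 .4 0 0 0 -.04 8; 2.8 .4 0 0 0 -.04 8; 2.8 .4 0 0 0 -.04 8; 2.8 .5 0 0 0 -.04 8; 0 0 0 0 0 0 8; 0 0 0 0 0 0 8'
python3 - <<'E'
from inh import *
grip_now();seq([tip(-.1168,.0515-.0005*i/3,.1-.1*i/3,.0004) for i in range(1,4)])
c=shot("wrist");cv2.imwrite("pics/w11.png",c["color"]);T,o=toolT();inhand(c,T)
E
```

```text
clock: 15.55
position: [0.493, 0.1722, 0.0708]
ee_rot: [0.512, 0.488, -0.46, 0.537]
ft_force: [-0.4, -0.7, -1.9]
grip_width: 0.155
grip stand mm [-56.6   0.2  83.3] tilt 0.1009 roll -0.0006 yawerr -0.0007 tip [-116.6    0.2   51.1] F [-0.4 -0.7 -1.9] t 15.55
   [ 1.9  0.3 -0.2] [-0.001 -0.001 -0.034]
   [2.3 0.4 0. ] [-0.     0.    -0.033]
   [ 2.3  0.4 -0. ] [ 0.    -0.    -0.033]
plate [ 0.0075 -0.0277 -0.0369] n [ 0.9943 -0.0992  0.0396] 57893
y pct [-0.0745  0.0456] z [-0.0783  0.0282]
bar 10554 [[-0.0341 -0.0086 -0.0524]
 [-0.0322 -0.0004 -0.0199]
 [ 0.0038  0.008   0.033 ]]
 strip z -0.06 y [-0.0739  0.0452]
 strip z -0.035 y [-0.074   0.0451]
```

View pics/w11.png

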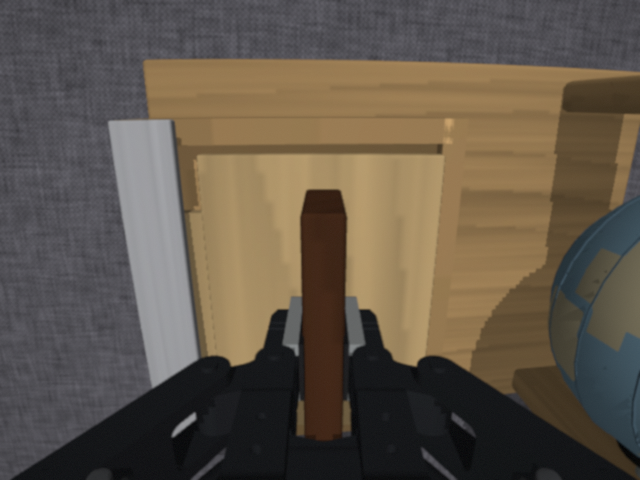

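The tongue (195,270) runs under the lip and the far edge (440,250) is just inside the end wall. Continue lowering.

```bash
python3 -m handwheel '1 .15 0 0 0 -.017 8; 1.1 .2 0 0 0 -.017 8; 1.1 .2 0 0 0 -.017 8; 1.1 .2 0 0 0 -.017 8; 1.1 .2 0 0 0 -.016 8; 0 0 0 0 0 0 8'
python3 - <<'E'
from h import *
grip_now();seq([tip(-.1168,.0505,0,.0004)])
E
```

```text
clock: 16.2
position: [0.4946, 0.1723, 0.0654]
ee_rot: [0.491, 0.509, -0.483, 0.516]
ft_force: [-0.5, -0.1, -2.3]
grip_width: 0.152
grip stand mm [-54.    0.2  78. ] tilt 0.0153 roll -0.0007 yawerr -0.0007 tip [-116.6    0.2   51.1] F [-0.5 -0.1 -2.3] t 16.2
   [ 1.5 -0.  -0.2] [-0.001 -0.001 -0.015]
```

```bash
python3 -m handwheel '.6 0 0 0 0 -.008 8; .6 0 0 0 0 -.007 8; 0 0 0 0 0 0 8; 0 0 0 0 0 0 8'
python3 - <<'E'
from h import *
grip_now()
E
```

```text
clock: 16.6
position: [0.4942, 0.1724, 0.0645]
ee_rot: [0.487, 0.513, -0.486, 0.513]
ft_force: [0.2, -0.1, -1.6]
grip_width: 0.156
grip stand mm [-54.1   0.4  77.1] tilt 0.0012 roll -0.0009 yawerr -0.0003 tip [-117.1    0.4   51. ] F [ 0.2 -0.1 -1.6] t 16.6
```

```bash
python3 -m handwheel '.5 0 0 0 0 0 8; 0 0 0 0 0 0 8; .5 0 0 0 0 0 8; 0 0 0 0 0 0 8' | tail -3
python3 -m handwheel '.5 0 0 0 0 0 8; 0 0 0 0 0 0 8'
python3 - <<'E'
from h import *
grip_now()
E
```

```text
ee_rot: [0.487, 0.513, -0.486, 0.513]
ft_force: [0.1, -0.3, -1.7]
grip_width: 0.154
clock: 17.2
position: [0.4943, 0.1724, 0.0631]
ee_rot: [0.487, 0.513, -0.486, 0.513]
ft_force: [-1.1, -0.4, 1.2]
grip_width: 0.151
grip stand mm [-54.1   0.4  75.7] tilt 0.0013 roll -0.0011 yawerr -0.0003 tip [-117.     0.4   49.6] F [-1.1 -0.4  1.2] t 17.2
```

```bash
python3 -m handwheel '.4 0 0 0 0 0 8; 0 0 0 0 0 0 8'
python3 -m handwheel '0 0 0 0 0 0 16; 0 0 0 0 0 0 20; 0 0 0 0 0 0 40; 0 0 0 0 0 0 50; 0 0 0 0 0 0 50; 0 0 0 0 0 0 50' 20
python3 - <<'E'
from h import *
grip_now()
E
```

```text
clock: 17.4
position: [0.4943, 0.1724, 0.0631]
ee_rot: [0.487, 0.513, -0.486, 0.513]
ft_force: [-2.4, -1.0, 5.2]
grip_width: 0.149
clock: 18.0
position: [0.4943, 0.1725, 0.0626]
ee_rot: [0.487, 0.513, -0.486, 0.513]
ft_force: [0.0, -0.4, 0.1]
grip_width: 0.58
grip stand mm [-54.1   0.4  75.2] tilt 0.0012 roll -0.001 yawerr -0.0003 tip [-117.1    0.4   49.1] F [ 0.  -0.4  0.1] t 18.0
```

Released, resting on the ledges. Rise and move clear for the check.

```bash
python3 -m handwheel '-15 0 0 0 0 0 50; -35 0 0 0 0 0 50; -45 0 0 0 0 0 60; -45 0 0 0 0 0 85; -45 -10 0 0 0 0 85; -45 -20 -20 0 0 0 85; 0 0 0 0 0 0 85; 0 0 0 0 0 0 85'
python3 - <<'E'
from h import *
c=shot("wrist");cv2.imwrite("pics/w12.png",c["color"])
d=c
for n in("wrist","top","scene"):
    c=d if n=="wrist" else shot(n)
    if n=="scene":cv2.imwrite("pics/s12.png",cv2.resize(c["color"][160:360,220:460],None,fx=3,fy=3))
    W=c["W"];im=c["color"].astype(int);ok=np.isfinite(W[...,0])
    s=R.from_euler('z',-SY).apply((W[ok]-S0))*1000;col=im[ok]
    dk=(col.sum(1)<230)&(col[:,2]>col[:,0]+12)
    b=s[dk&(s[:,2]>88)&(s[:,2]<105)&(abs(s[:,0]+54)<25)&(abs(s[:,1])<65)]
    print(n,"bar top",len(b),np.percentile(b,[2,50,98],axis=0).round(1).tolist())
    q=s[(~dk)&(col.sum(1)>250)&(abs(s[:,2]-56)<5)&(s[:,0]>-100)&(s[:,0]<-12)&(abs(s[:,1])<58)&(abs(s[:,0]+54)>12)]
    A=np.c_[q[:,:2],np.ones(len(q))];k=np.linalg.lstsq(A,q[:,2],rcond=None)[0];print("  plate",len(q),"slopes",k[:2].round(4),"z at centre",(k@[-54,0,1]).round(2))
    v=s-np.array([100,0,99.8]);nn=np.linalg.norm(v,axis=1);v=v[(nn>68)&(nn<100)&(v[:,2]>30)&(abs(v[:,1])<30)];print("  pin lean",np.median(np.arctan2(-v[:,0],v[:,2])).round(3),len(v))
    e=s
E
```

```text
clock: 18.8
position: [0.4643, 0.19, 0.2907]
ee_rot: [0.488, 0.513, -0.485, 0.514]
ft_force: [-0.3, 0.2, -1.5]
grip_width: 0.999
wrist bar top 1623 [[-60.4, -49.0, 92.0], [-54.2, 4.2, 95.4], [-47.8, 51.0, 96.9]]
  plate 7102 slopes [0.0003 0.0005] z at centre 55.51
  pin lean 0.059 619
top bar top 129 [[-59.6, -54.2, 88.8], [-54.3, -17.6, 95.2], [-47.8, 17.9, 103.0]]
  plate 591 slopes [ 0.0008 -0.0057] z at centre 55.76
  pin lean 0.036 31
scene bar top 185 [[-59.1, -48.2, 88.5], [-50.5, 6.6, 95.6], [-45.4, 52.3, 99.2]]
  plate 542 slopes [-0.0012 -0.0061] z at centre 56.38
  pin lean -0.001 69
```

View pics/w12.png

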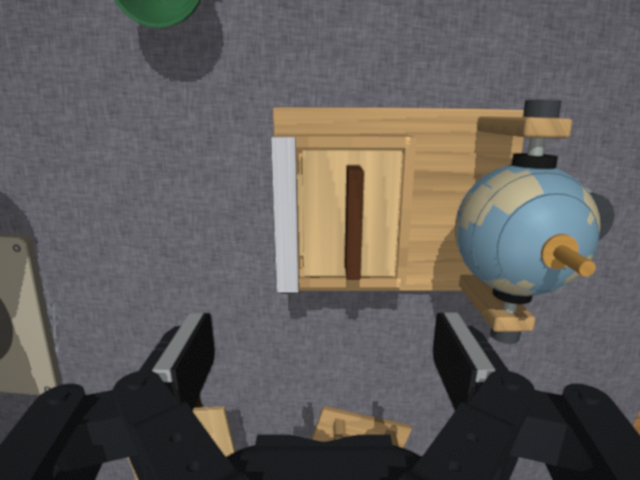

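View pics/s12.png

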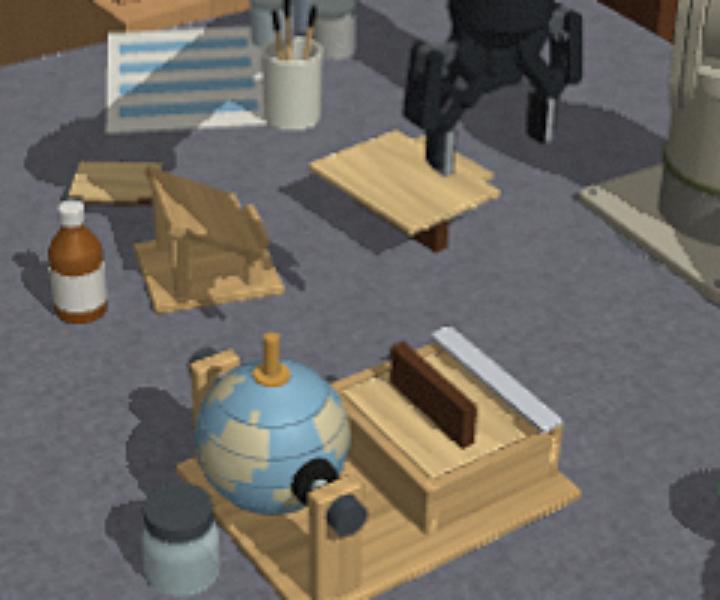

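```bash
python3 -c "
from workcell import hand_in
print(hand_in())"
```

```text
the job is handed in; nothing more can be done
None
```

I turned the globe until its pole pin stood upright. I then took the 110 × 130 mm cover from the rest, hooked its tongue under the lip, lowered it at about 0.4 rad/s or slower and let go. The job was handed in at about 19 s of the 58 s allowed; the interface gives no verdict.

**Last checks:**
- **Cover:** the bar centre was about 1 mm or less from the seat, both level and in height. The plate's tilt measured under 0.001 rad in the wrist view and up to about 0.006 rad in the other two views.
- **Release:** the contact force rose to about 5 N when the cover met the ledges and returned to zero when I let go. The gripper then rose clear.
- **Bystanders:** the jar, bottle and brush pot stood where they were in the final scene picture. The bowl was only partly in view. I judged these by eye and did not re-measure them.
- **Pin lean:** the three cameras disagreed slightly: 0.00 rad (scene), 0.036 (top) and 0.059 (wrist). The wrist camera views the pin from the front, so its value is probably too high. All three are inside the 0.12 limit.
- **Failed checks:** one measuring script ran out of memory and was redone, and the first bar fit was thrown off by other dark pixels and was corrected. Neither affected the robot.

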